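# Square a picture frame into the corner fence

### The arm

A 6-joint arm with a two-finger parallel gripper is mounted at the origin on the work surface. World frame = base frame: x ahead of the robot, y to its left, z up, the work surface at z = 0. Lengths are in m, angles in rad, forces in N, time in s.
With the tool pointing down it reaches from about 0.375 to 0.9 m from the base axis. Payload 3.1 kg.
Tool frame: the origin (TCP) lies at the very end of the fingers, on their centre line; the grasp point (between the pads) lies 19 mm behind it; z points along the fingers, y is the line along which they close (so a half turn about z gives the same grasp; the last joint's range is limited). The gripper opens to 87 mm and grips with 3 to 60 N. Pads are 19 mm wide; open, the fingers measure 117 mm over their backs; the gripper's body (75 mm by 190 mm) begins 51 mm behind the grasp point.
Start: joints at [-1.357, 0.527, 1.433, -0, 1.181, -0.178], TCP at [0.239, -0.577, 0.223] pointing down, gripper open.
Joint ranges: [-3.08, 3.08], [-0.75, 2.2], [0.22, 2.44], [-1.43, 4.57], [0, 2.65], [-2.85, 2.85]. Speed limits (rad/s): [2.79, 2.79, 3.14, 3.14, 3.14, 3.14].

### API

Orientations are given as a unit quaternion [x, y, z, w].
In Python, from rig import status, viewer, robot gives the robot as it stands.
- The arm moves only by the tool arm_command, never from a script. Its arguments are lists of equal length, an entry for each row: "delta_rot": the turn, a rotation vector about the tool's x, y, z in degrees, a list of three; "delta_pos": the shift along the tool's x, y, z in m, a list of three; "gripper": the closure, from -1 (fully open) to 1 (shut). In form: {"delta_rot": [[rx, ry, rz], ...], "delta_pos": [[dx, dy, dz], ...], "gripper": [gripper, ...]}. A call has 1 to 12 rows; each row is the pose to reach, as a shift and turn from the pose commanded when the call began, along the tool's axes at that moment; what a row does not reach only later rows make up. A row lasts 1/12 s, in which the tool goes at most 41.7 mm and 7.16 degrees, less where a joint would pass 70% of its speed; a pose out of reach is approached as far as the arm can. A call with a gripper value outside its range is refused whole. The fingers move at their own pace and stop on an object; "grip_force" is the grip in N (left out, the last holds). Time passes only in rows, so rows that repeat a pose let the fingers close. It gives the time, the measured TCP pose, the force, the opening and the grip force at its end, in the units of the state.
- status.get_obs(): the state, without advancing time (a new reading comes with each control period).
- viewer.camera(name): name is "scene" or "top"; returns a dict with "pixels" (420x560x3 uint8, blue, green, red), "fx", "fy", "cx", "cy" (pixels), "pose" (4x4, takes a point from camera to world coordinates). Camera axes: x right, y down, z forward; pixel columns grow to the right and rows downward; lengths in m; the calibration is good to about 2 mm. A picture is of the moment at which its call begins. There is no depth.
- robot.hand_in(): hands the job in; it is judged then, once.
The state is a dict: "time": time; "q": joint angles; "joint_velocities": joint speeds; "joint_torque": joint torques, N m; "position": TCP position; "tool_rot": TCP orientation; "ft_force": force on the tool from outside, world axes, zero at the start; "moment": the same for the moment, N m; "grip_width": finger opening in m; "grip_force": force on a finger pad.
Only numpy, scipy, OpenCV 4.12 (cv2) and the standard library are available. Lean on these libraries where they do the work, as an engineer would, in place of code of your own. Each camera call takes 0.05 s, during which the arm holds its last target. There are 200 camera calls.

### The job

Bring the empty wooden picture frame fully home into the corner of the aluminium fence, lying flat on the desk: one long side flush along the longer fence and one short side flush along the shorter fence, with no gap at either. Leave the mug, the glue bottle, the tape roll and the stapler where they stand, and let go of the frame.

Things in the scene. Friction and masses are not known exactly. Their poses are not given: they have to be found in the camera images.
- frame: Empty mitred picture frame of plain brown wood, loose and flat on the desk: outside 140 mm (its x) by 180 mm (y), 20 mm high (z up), bars 24 mm wide, so the opening is 92 by 132 mm. About 0.2 kg; slides at 1 to 3 N. Origin: middle of the frame, at its underside. A half turn makes no difference. Starts within 20 degrees of parallel to the fence, clear of it on its inner side.
- fence: L-shaped stop of aluminium bars 25 mm wide, 30 mm high, fixed to the desk. Origin: the inside corner, at desk level; z up. Longer fence: inner face at x = 0, runs from the corner to y = -200 mm. Shorter fence: inner face at y = 0, runs to x = -140 mm. The frame belongs on the -x, -y side: home, its middle is at x = -70, y = -90 mm here, its axes parallel to these.
- mug: Bystander: white ceramic mug, 80 mm across (handle besides), 95 mm high, standing on the desk. Origin: middle of its underside.
- glue: Bystander: yellow plastic glue bottle, 60 mm across, 170 mm high, standing. Origin: middle of its underside.
- tape: Bystander: roll of tan packing tape lying flat, 100 mm across, 35 mm high. Origin: middle of its underside.
- stapler: Bystander: black desk stapler 150 mm long (its x), 40 mm wide, 55 mm high. Origin: middle of its underside.
Things that resemble listed ones, but are neither listed nor needed, are in the scene too. Of the things shaped like the frame, the brown one is meant.

How it is judged:
At the end, for the whole second after the job is handed in: The frame lies flat and still on the desk with its middle within 3 mm, along each fence axis, of its flush place in the corner (long side on the longer fence, short side on the shorter) and its sides parallel to the fences within 0.025 rad (1.4 degrees) (x of frame in the frame of fence between -0.073 and -0.067 m and y of frame in the frame of fence between -0.093 and -0.087 m and angle between the y axis of frame and the y axis of fence, either way round below 0.025 rad and angle between frame's own z axis and vertical below 0.03 rad and height (world z) of frame below 0.003 m and linear speed of frame below 0.01 m/s); the robot touches nothing.
It fails at once if a bystander (mug, glue bottle, tape roll or stapler) is moved by more than 20 mm (distance of any of mug, glue, tape, stapler from where it was at the start of the episode above 0.02 m).
It also fails if it takes over 48 s, if anything falls off the work surface, if the arm or the gripper's body presses on something with over 40 N, if the wrist force passes 120 N, or if a joint passes its speed limit or range.

## Working session

There is one attempt and no reset: what is moved stays moved. The work goes in short steps, Python scripts to look and compute and a tool call to move; the robot and the scene stay as the last step left them, time stands still between calls to the robot, and variables do not carry over. Pictures are saved under pics/ and viewed, at most 10 in all, crops included, and the job is handed in when it is done.

Besides the shell and the picture viewer there is one more tool, called after "Emit:" by a JSON object that holds its "api" and its "payload". arm_command: Moves the arm, as the interface text tells. Its arguments: {"type":"object","properties":{"delta_rot":{"type":"array","items":{"type":"array","items":{"type":"number"}}},"delta_pos":{"type":"array","items":{"type":"array","items":{"type":"number"}}},"gripper":{"type":"array","items":{"type":"number"}},"grip_force":{"type":"number"}},"required":["delta_rot","delta_pos","gripper"]}

```bash
mkdir -p pics
cat > h.py <<'E'
import numpy as np,cv2
from rig import status,viewer,robot
def cam(n):
    c=viewer.camera(n);c['pixels']=np.array(c['pixels'],dtype=np.uint8);return c
def ray(c,uv,z):
    uv=np.atleast_2d(uv).astype(float);T=np.array(c['pose'])
    d=np.c_[(uv[:,0]-c['cx'])/c['fx'],(uv[:,1]-c['cy'])/c['fy'],np.ones(len(uv))]@T[:3,:3].T
    return T[:3,3]+d*((z-T[2,3])/d[:,2])[:,None]
E
python3 - <<'E'
from h import *
for n in('top','scene'):
    c=cam(n);cv2.imwrite(f'pics/{n}0.png',c['pixels']);print(n,np.round(c['pose'],3).tolist(),c['fx'],c['cx'],c['cy'])
o=status.get_obs();print(o)
E
```

```text
top [[0.002, -0.989, 0.148, 0.255], [-1.0, -0.003, -0.001, 0.011], [0.001, -0.148, -0.989, 1.719], [0.0, 0.0, 0.0, 1.0]] 545.1374281582536 276.62448157925127 214.2138090201507
scene [[0.495, 0.673, -0.549, 1.045], [0.869, -0.38, 0.317, -0.315], [0.005, -0.634, -0.773, 0.84], [0.0, 0.0, 0.0, 1.0]] 391.11227774114866 281.4710501584353 203.48647161832352
{'time': 0.1, 'q': array([-1.35650015e+00,  5.28378392e-01,  1.43377195e+00, -6.60146922e-06,
        1.18142133e+00, -1.78474009e-01]), 'joint_velocities': array([-0.0015709 , -0.00058055, -0.0038805 ,  0.00019903, -0.00137916,
       -0.00042767]), 'joint_torque': array([-5.26822641e-04, -4.40986204e+01, -1.77150178e+01,  6.35388982e-02,
        5.33577881e-02, -3.97611041e-05]), 'position': array([ 0.23911492, -0.5767304 ,  0.22166702]), 'tool_rot': array([ 9.80777619e-01,  1.95126326e-01, -2.07741730e-05, -9.89296259e-04]), 'ft_force': array([-0.10961381,  1.3308546 ,  0.28063031]), 'moment': array([-0.01190693, -0.00630776, -0.04632704]), 'grip_force': 0.0, 'grip_width': 0.08707672664132299}
```

View pics/top0.png

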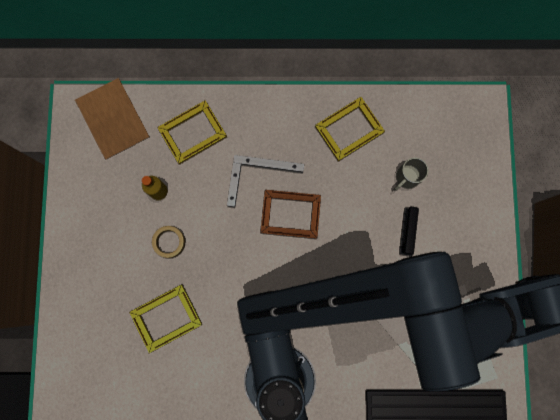

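View pics/scene0.png

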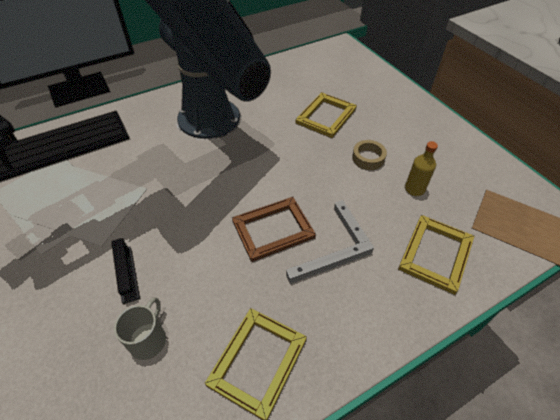

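Top view: the fence has its corner at (237,160), with the longer arm to (304,167) and the shorter to (231,206). There are four frame-shaped things: yellow at (192,132), (350,128) and (166,318), and brown at (291,214). Only the brown one fits the description. Glue is at (152,187), tape (168,242), mug (412,173) and stapler (409,231). In the scene view the brown frame is at (273,228).

```bash
cat >> h.py <<'E'
def quad(mask,c,z):
    cs,_=cv2.findContours(mask,cv2.RETR_EXTERNAL,cv2.CHAIN_APPROX_NONE);k=max(cs,key=cv2.contourArea)
    return ray(c,k[:,0,:],z)[:,:2]
def frame(c,box=(225,330,165,280)):
    im=c['pixels'];hsv=cv2.cvtColor(im,cv2.COLOR_BGR2HSV)
    m=cv2.inRange(hsv,(0,110,40),(14,255,255));r=np.zeros_like(m);a,b,d,e=box;r[d:e,a:b]=m[d:e,a:b]
    P=quad(r,c,0.02);(cx,cy),(w,h),an=cv2.minAreaRect((P*1000).astype(np.float32))
    if w>h: w,h,an=h,w,an-90   # h long; angle of w (x) axis
    return np.array([cx,cy]),w,h,(an+90)%180-90,r
E
python3 - <<'E'
from h import *
c=cam('top');im=c['pixels'];print([frame(c)[i] for i in range(4)])
hsv=cv2.cvtColor(im,cv2.COLOR_BGR2HSV)
print('pix frame',im[214,266],hsv[214,266],'fence',hsv[163,270],'desk',hsv[180,330])
crop=im[145:250,220:330];cv2.imwrite('pics/crop.png',cv2.resize(crop,None,fx=5.5,fy=5.5,interpolation=cv2.INTER_CUBIC))
print(ray(c,[[152,187],[168,242],[412,173],[409,231]],0.03)[:,:2].round(3).tolist())
E
```

```text
[array([511.10272217, -34.07915497]), 139.340087890625, 178.66868591308594, -5.502952575683594]
pix frame [ 32  58 104] [ 11 177 104] fence [ 13  14 131] desk [ 14  37 132]
[[0.593, 0.403], [0.419, 0.347], [0.64, -0.419], [0.455, -0.404]]
```

View pics/crop.png

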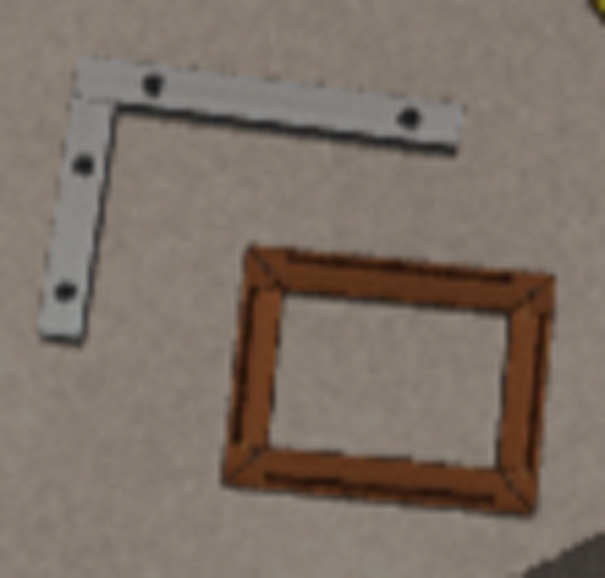

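The crop shows the fence with its dark inner faces and the brown mitred frame, inner fence corner near crop (117,102). The brown frame is confirmed. Next I measure the fence.

```bash
cat >> h.py <<'E'
def fence(c):
    g=cv2.cvtColor(c['pixels'],cv2.COLOR_BGR2LAB).astype(float);b=cv2.GaussianBlur(c['pixels'],(3,3),0).astype(float).sum(2)
    # inner top edges: steepest bright->dark step, subpixel
    def edge(prof):
        d=np.diff(prof);i=int(np.argmin(d))
        if 0<i<len(d)-1:
            a,q,e=d[i-1:i+2];s=0.5*(a-e)/(a-2*q+e)
        else:s=0
        return i+.5+s
    L=[(u,158+edge(b[158:176,u])) for u in range(250,298)]
    S=[(233+edge(b[v,233:246]),v) for v in range(172,202)]
    out=[]
    for p in(L,S):
        P=ray(c,p,.03)[:,:2]
        v=cv2.fitLine(P.astype(np.float32),cv2.DIST_HUBER,0,1e-4,1e-4).ravel();out.append(v)
    (a,b_,x1,y1),(e,f,x2,y2)=out
    t=np.linalg.solve([[a,-e],[b_,-f]],[x2-x1,y2-y1])
    C=np.array([x1+a*t[0],y1+b_*t[0]])
    angL=(np.degrees(np.arctan2(b_,a))-90+90)%180-90;angS=(np.degrees(np.arctan2(f,e))+90)%180-90
    return C,angL,angS
E
python3 - <<'E'
from h import *
c=cam('top');C,aL,aS=fence(c);print(C,aL,aS)
ctr,w,h,an,_=frame(c);ctr/=1000
th=np.radians(aL);ex=np.array([np.cos(th),np.sin(th)]);ey=np.array([-ex[1],ex[0]])
d=ctr-C;print('frame in fence',d@ex,d@ey,an-aL)
fa=np.radians(an);g=ctr-0.058*np.array([np.cos(fa),np.sin(fa)]);print('near bar',g)
o=status.get_obs();from scipy.spatial.transform import Rotation as R
Rt=R.from_quat(o['tool_rot']);print('tool y ang',np.degrees(np.arctan2(*Rt.as_matrix()[[1,0],1])))
print('delta tool',Rt.inv().apply(np.r_[g,0.1]-o['position']))
E
```

```text
[0.6730012  0.12717927] -7.558136 -6.8782043
frame in fence -0.13925312693120043 -0.18119395181768586 2.0385818
near bar [ 0.45339404 -0.02854544]
tool y ang -67.49587760512445
delta tool [ 0.40781086 -0.42448025  0.12257644]
```

Emit:
{"api": "arm_command", "payload": {"delta_rot": [[0, 0, -62], [0, 0, -62], [0, 0, -62], [0, 0, -62], [0, 0, -62], [0, 0, -62], [0, 0, -62], [0, 0, -62], [0, 0, -62], [0, 0, -62], [0, 0, -62], [0, 0, -62]], "delta_pos": [[0.408, -0.424, 0.02], [0.408, -0.424, 0.02], [0.408, -0.424, 0.02], [0.408, -0.424, 0.02], [0.408, -0.424, 0.02], [0.408, -0.424, 0.02], [0.408, -0.424, 0.02], [0.408, -0.424, 0.02], [0.408, -0.424, 0.02], [0.408, -0.424, 0.02], [0.408, -0.424, 0.02], [0.408, -0.424, 0.02]], "gripper": [-1, -1, -1, -1, -1, -1, -1, -1, -1, -1, -1, -1]}}

```text
time: 1.2
position: [0.4219, -0.1102, 0.2057]
tool_rot: [0.74, 0.672, 0.0, 0.0]
ft_force: [0.9, -0.4, -1.1]
grip_width: 0.0872
grip_force: 0.0
```

Emit:
{"api": "arm_command", "payload": {"delta_rot": [[0, 0, 0], [0, 0, 0], [0, 0, 0], [0, 0, 0], [0, 0, 0], [0, 0, 0]], "delta_pos": [[0.082, 0.023, 0.12], [0.082, 0.023, 0.12], [0.082, 0.023, 0.12], [0.082, 0.023, 0.12], [0.082, 0.023, 0.12], [0.082, 0.023, 0.12]], "gripper": [-1, -1, -1, -1, -1, -1]}}

```text
time: 1.7
position: [0.4518, -0.0321, 0.0848]
tool_rot: [0.739, 0.673, -0.001, -0.001]
ft_force: [-0.2, 0.1, 0.8]
grip_width: 0.087
grip_force: 0.0
```

Run:
```python
from h import *
from scipy.spatial.transform import Rotation as R
o=status.get_obs();Rt=R.from_quat(o['tool_rot']);print(o['time'],o['position'],Rt.inv().apply(np.array([.4534,-.0285,.004])-o['position']),np.degrees(np.arctan2(*Rt.as_matrix()[[1,0],1])),o['q'])
c=cam('scene');cv2.imwrite('pics/s1.png',cv2.resize(c['pixels'][60:330,130:490],None,fx=2,fy=2))
```

```text
1.7 [ 0.45177247 -0.03205688  0.08484515] [0.00366335 0.00149262 0.080843  ] -5.372350727233939 [-3.18305024e-01  5.48607282e-01  1.97681796e+00 -3.45058358e-04
  6.18726124e-01 -2.24257993e-01]
```

View pics/s1.png

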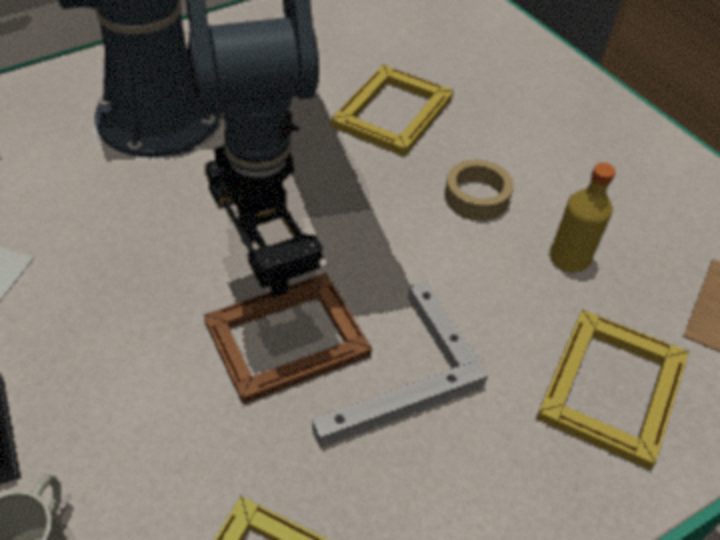

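The gripper is above the near long bar (crop 285,280), with one finger over the opening. I'll descend and close.

Emit:
{"api": "arm_command", "payload": {"delta_rot": [[0, 0, 0], [0, 0, 0], [0, 0, 0], [0, 0, 0], [0, 0, 0], [0, 0, 0], [0, 0, 0], [0, 0, 0], [0, 0, 0], [0, 0, 0], [0, 0, 0], [0, 0, 0]], "delta_pos": [[0.003, 0.001, 0.03], [0.003, 0.001, 0.06], [0.003, 0.001, 0.07], [0.003, 0.001, 0.078], [0.003, 0.001, 0.078], [0.003, 0.001, 0.078], [0.003, 0.001, 0.078], [0.003, 0.001, 0.078], [0.003, 0.001, 0.078], [0.003, 0.001, 0.078], [0.003, 0.001, 0.078], [0.003, 0.001, 0.078]], "gripper": [-1, -1, -1, -1, -1, 1, 1, 1, 1, 1, 1, 1], "grip_force": 20}}

```text
time: 2.75
position: [0.4537, -0.0297, 0.0078]
tool_rot: [0.74, 0.672, 0.0, 0.0]
ft_force: [-0.2, -0.8, 0.3]
grip_width: 0.0483
grip_force: 0.0
```

Emit:
{"api": "arm_command", "payload": {"delta_rot": [[0, 0, 0], [0, 0, 0]], "delta_pos": [[0, 0, 0], [0, 0, 0]], "gripper": [1, 1]}}

```text
time: 2.92
position: [0.4535, -0.0297, 0.0076]
tool_rot: [0.74, 0.672, -0.0, -0.0]
ft_force: [-0.2, 0.4, -0.0]
grip_width: 0.0347
grip_force: 0.0
```

```bash
cat >> h.py <<'E'
from scipy.spatial.transform import Rotation as R
def rep():
    c=cam('top');ctr,w,h,an,_=frame(c,(225,330,160,280));ctr=ctr/1000
    C=np.array([.673,.1272]);aL=-7.2;th=np.radians(aL);ex=np.array([np.cos(th),np.sin(th)]);ey=np.array([-ex[1],ex[0]])
    d=ctr-C;print('frame in fence',d@ex,d@ey,an-aL,w,h)
    o=status.get_obs();Rt=R.from_quat(o['tool_rot']);G=np.array([-.07,-.09])
    m=(G-[d@ex,d@ey]);W=np.r_[m[0]*ex+m[1]*ey,0]
    p=o['position'][:2]-C
    print('t',o['time'],'tcp',o['position'],'tcp in fence',p@ex,p@ey,'tool y ang',np.degrees(np.arctan2(*Rt.as_matrix()[[1,0],1])),'F',o['ft_force'],'Ffence',o['ft_force'][:2]@ex,o['ft_force'][:2]@ey,o['grip_width'])
    print('move in tool',Rt.inv().apply(W)); return c
E
python3 -c "
from h import *
rep()"
```

```text
frame in fence -0.07372355980471507 -0.2443416565221536 -2.2828414916992186 10.068248748779297 45.75630187988281
t 2.9667 tcp [ 0.45352168 -0.02971614  0.00752227] tcp in fence -0.19808086270137173 -0.18318673292857385 tool y ang -5.488803948999993 F [ 0.22339452 -0.17554874  0.11485112] Ffence 0.2436350769610391 -0.1461657269960333 0.03064726857153987
move in tool [1.54161636e-01 8.33078265e-03 4.32669170e-06]
```

Emit:
{"api": "arm_command", "payload": {"delta_rot": [[0, 0, 0], [0, 0, 0], [0, 0, 0], [0, 0, 0], [0, 0, 0]], "delta_pos": [[0, 0, 0.003], [0, 0, 0.003], [0, 0, 0.003], [0, 0, 0.003], [0, 0, 0.003]], "gripper": [1, 1, 1, 1, 1]}}

```text
time: 3.38
position: [0.4539, -0.0299, 0.0045]
tool_rot: [0.74, 0.672, 0.0, 0.0]
ft_force: [0.8, -0.0, -0.6]
grip_width: 0.024
grip_force: 20.0
```

Emit:
{"api": "arm_command", "payload": {"delta_rot": [[0, 0, 0], [0, 0, 0.5], [0, 0, 1], [0, 0, 1.4], [0, 0, 1.7], [0, 0, 1.7], [0, 0, 1.7], [0, 0, 1.7], [0, 0, 1.7]], "delta_pos": [[0.01, 0.008, 0], [0.024, 0.018, 0], [0.038, 0.029, 0], [0.052, 0.04, 0], [0.066, 0.051, 0], [0.076, 0.058, 0], [0.081, 0.062, 0], [0.081, 0.062, 0], [0.081, 0.062, 0]], "gripper": [1, 1, 1, 1, 1, 1, 1, 1, 1]}}

```text
time: 4.13
position: [0.5229, 0.045, 0.0045]
tool_rot: [0.75, 0.662, 0.0, -0.0]
ft_force: [0.5, 0.6, -0.0]
grip_width: 0.0237
grip_force: 20.0
```

Run:
```python
from h import *
rep()
c=cam('scene');cv2.imwrite('pics/s2.png',cv2.resize(c['pixels'][150:310,200:420],None,fx=3.5,fy=3.5))
```

```text
frame in fence -0.08237392188484695 -0.09932592108671195 0.06667633056640643 139.42672729492188 178.38331604003906
t 4.1833 tcp [0.5226446  0.04472981 0.0044751 ] tcp in fence -0.13883355033339184 -0.10066441582642346 tool y ang -7.183339035598995 F [1.01963604 1.50728284 0.43986038] Ffence 0.8226832757282847 1.62319174545789 0.023746556658072564
move in tool [ 9.32232251e-03  1.23766326e-02 -3.99202619e-06]
```

View pics/s2.png

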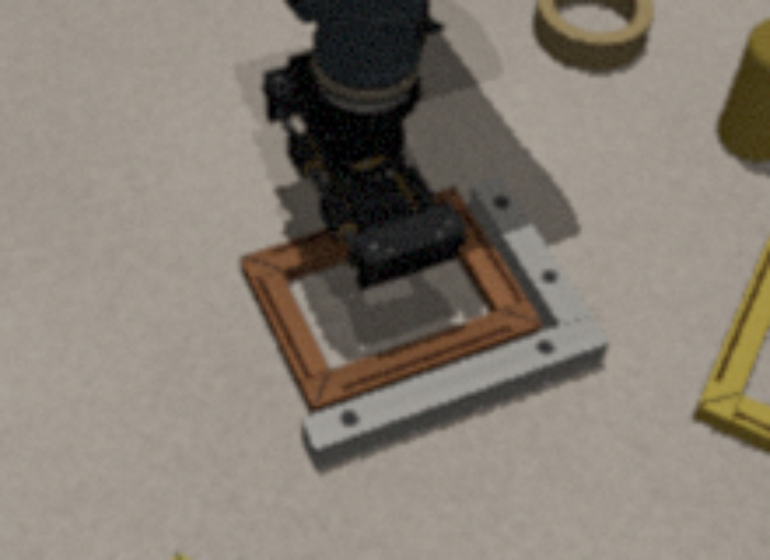

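The frame now lies parallel to the fence, with gaps of about 12 mm (longer) and 9 mm (shorter). I'll close the longer side first while watching force.

Emit:
{"api": "arm_command", "payload": {"delta_rot": [[0, 0, 0], [0, 0, 0], [0, 0, 0], [0, 0, 0], [0, 0, 0], [0, 0, 0]], "delta_pos": [[0, 0.003, 0], [0, 0.006, 0], [0, 0.008, 0], [0, 0.009, 0], [0, 0.01, 0], [0, 0.01, 0]], "gripper": [1, 1, 1, 1, 1, 1]}}

```text
time: 4.73
position: [0.5329, 0.0435, 0.0045]
tool_rot: [0.75, 0.661, -0.0, -0.0]
ft_force: [-2.1, -1.4, 0.6]
grip_width: 0.0234
grip_force: 20.0
```

Emit:
{"api": "arm_command", "payload": {"delta_rot": [[0, 0, 0], [0, 0, 0], [0, 0, 0]], "delta_pos": [[0, 0.001, 0], [0, 0.002, 0], [0, 0.002, 0]], "gripper": [1, 1, 1]}}

```text
time: 4.98
position: [0.5331, 0.0437, 0.0044]
tool_rot: [0.75, 0.661, -0.001, -0.001]
ft_force: [-5.1, 0.7, 3.5]
grip_width: 0.0239
grip_force: 20.0
```

Emit:
{"api": "arm_command", "payload": {"delta_rot": [[0, 0, 0], [0, 0, 0], [0, 0, 0], [0, 0, 0], [0, 0, 0], [0, 0, 0]], "delta_pos": [[0.002, 0, 0], [0.004, 0, 0], [0.006, 0, 0], [0.007, 0, 0], [0.008, 0, 0], [0.008, 0, 0]], "gripper": [1, 1, 1, 1, 1, 1]}}

```text
time: 5.48
position: [0.534, 0.0506, 0.0045]
tool_rot: [0.75, 0.662, -0.002, -0.001]
ft_force: [-6.4, -5.0, 4.4]
grip_width: 0.0237
grip_force: 20.0
```

Emit:
{"api": "arm_command", "payload": {"delta_rot": [[0, 0, 0], [0, 0, 0], [0, 0, 0]], "delta_pos": [[0.001, 0, 0], [0.002, 0, 0], [0.002, 0, 0]], "gripper": [1, 1, 1]}}

```text
time: 5.73
position: [0.534, 0.0507, 0.0044]
tool_rot: [0.749, 0.662, -0.003, -0.0]
ft_force: [-6.7, -13.2, 4.2]
grip_width: 0.0237
grip_force: 20.0
```

Run:
```python
from h import *
rep()
```

```text
frame in fence -0.07200673638440536 -0.09270811514464675 -0.3921859741210936 139.49945068359375 178.4542694091797
t 5.7833 tcp [0.53401443 0.05072373 0.00445083] tcp in fence -0.12830461239091884 -0.09329274497632449 tool y ang -7.068276058266961 F [ -7.13160187 -11.81579053   4.57047941] Ffence -5.594455819583493 -12.616446218907067 0.023989109219117264
move in tool [ 2.70344022e-03  2.01293765e-03 -1.92758534e-05]
```

Emit:
{"api": "arm_command", "payload": {"delta_rot": [[0, 0, 0], [0, 0, 0], [0, 0, 0], [0, 0, 0], [0, 0, 0], [0, 0, 0], [0, 0, 0], [0, 0, 0]], "delta_pos": [[0, 0.001, 0], [0, 0.002, 0], [0, 0.002, 0], [-0.001, 0.001, 0], [-0.002, 0, 0], [-0.002, 0, 0], [-0.002, 0, 0], [-0.002, 0, 0]], "gripper": [1, 1, 1, 1, 1, -0.3, -0.3, -0.3]}}

```text
time: 6.45
position: [0.5379, 0.0513, 0.0047]
tool_rot: [0.75, 0.661, 0.001, 0.001]
ft_force: [0.4, -0.5, 0.4]
grip_width: 0.0364
grip_force: 0.0
```

Emit:
{"api": "arm_command", "payload": {"delta_rot": [[0, 0, 0], [0, 0, 0], [0, 0, 0], [0, 0, 0], [0, 0, 0], [0, 0, 0], [0, 0, 0]], "delta_pos": [[0, 0, 0], [0, 0, 0], [0, 0, -0.02], [0, 0, -0.05], [0, 0, -0.08], [0, 0, -0.08], [0, 0, -0.08]], "gripper": [-0.3, -0.3, -0.3, -0.3, -0.3, -0.3, -0.3]}}

```text
time: 7.03
position: [0.5378, 0.0514, 0.0864]
tool_rot: [0.75, 0.661, 0.002, 0.002]
ft_force: [0.5, -0.5, -0.4]
grip_width: 0.0562
grip_force: 0.0
```

Run:
```python
from h import *
c=rep();cv2.imwrite('pics/t3.png',cv2.resize(c['pixels'][145:225,220:320],None,fx=6,fy=6,interpolation=cv2.INTER_CUBIC))
```

```text
frame in fence -0.07246614140236578 -0.163577516704731 89.26181335449219 37.470184326171875 139.66119384765625
t 7.0833 tcp [0.53649964 0.0514738  0.08507868] tcp in fence -0.12593300747955988 -0.09223711016607744 tool y ang -7.178421632095391 F [-0.09447953  0.12574764 -0.32819659] Ffence -0.10949489321692361 0.11291465325361688 0.05630817661067751
move in tool [7.35765822e-02 2.49384677e-03 9.94000130e-06]
```

View pics/t3.png

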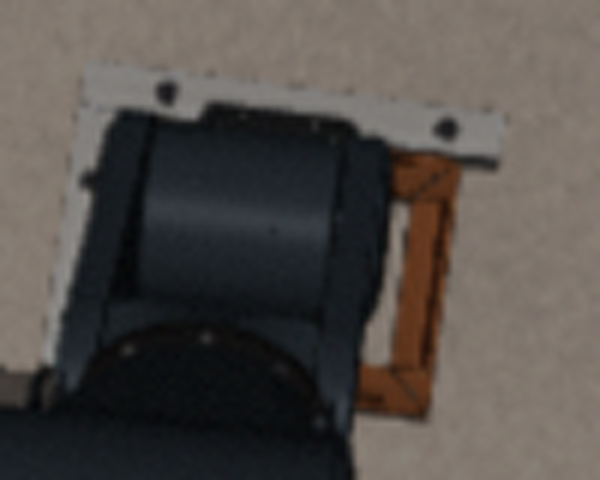

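The crop shows the arm covering the middle. The visible long side meets the longer fence near crop (430,155). I'll press both outer sides with closed fingers to make sure it's home.

Emit:
{"api": "arm_command", "payload": {"delta_rot": [[0, 0, 0], [0, 0, 0], [0, 0, 0], [0, 0, 0], [0, 0, 0], [0, 0, 0], [0, 0, 0], [0, 0, 0], [0, 0, 0], [0, 0, 0], [0, 0, 0], [0, 0, 0]], "delta_pos": [[0, -0.02, 0], [0, -0.045, 0], [0, -0.045, 0], [0, -0.045, 0], [0, -0.045, 0], [0, -0.045, 0], [0, -0.045, 0], [0, -0.045, 0], [0, -0.045, 0.03], [0, -0.045, 0.06], [0, -0.045, 0.077], [0, -0.045, 0.077]], "gripper": [1, 1, 1, 1, 1, 1, 1, 1, 1, 1, 1, 1]}}

```text
time: 8.08
position: [0.4896, 0.057, 0.0047]
tool_rot: [0.75, 0.661, -0.002, -0.002]
ft_force: [-0.4, 0.1, 0.6]
grip_width: 0.0008
grip_force: 0.0
```

```bash
python3 -c "
from h import *
rep()"
```

```text
frame in fence -0.07206263175119239 -0.09259631922561908 -0.2526977539062498 139.68577575683594 178.6073455810547
t 8.1333 tcp [0.49039934 0.05699829 0.00612248] tcp in fence -0.17236219085737842 -0.09253408002021198 tool y ang -7.209138868423624 F [ 0.16661943 -0.27502886  0.75744663] Ffence 0.19977584727193992 -0.2519772244339 0.0006689772333860293
move in tool [ 2.59664799e-03  2.06220398e-03 -7.56304626e-06]
```

Emit:
{"api": "arm_command", "payload": {"delta_rot": [[0, 0, 0], [0, 0, 0], [0, 0, 0], [0, 0, 0], [0, 0, 0], [0, 0, 0], [0, 0, 0]], "delta_pos": [[0, 0.005, 0], [0, 0.01, 0], [0, 0.013, 0], [0, 0.015, 0], [0, 0.017, 0], [0, 0.018, 0], [0, 0.018, 0]], "gripper": [1, 1, 1, 1, 1, 1, 1]}}

```text
time: 8.72
position: [0.5097, 0.0547, 0.008]
tool_rot: [0.75, 0.661, 0.0, 0.0]
ft_force: [-0.7, -0.1, -0.0]
grip_width: 0.0004
grip_force: 0.0
```

Emit:
{"api": "arm_command", "payload": {"delta_rot": [[0, 0, 0], [0, 0, 0], [0, 0, 0], [0, 0, 0]], "delta_pos": [[0, 0.001, 0], [0, 0.002, 0], [0, 0.003, 0], [0, 0.003, 0]], "gripper": [1, 1, 1, 1]}}

```text
time: 9.05
position: [0.5124, 0.0543, 0.0075]
tool_rot: [0.75, 0.661, 0.0, 0.0]
ft_force: [0.3, 0.3, 0.5]
grip_width: 0.0005
grip_force: 0.0
```

```bash
python3 -c "
from h import *
rep()"
```

```text
frame in fence -0.07199620660442312 -0.09278562313969872 -0.4196365356445311 139.46266174316406 178.35952758789062
t 9.1 tcp [0.5121898  0.05434049 0.00751299] tcp in fence -0.1504104433917441 -0.0924398514025429 tool y ang -7.195657274640806 F [0.22267591 0.16553474 0.05936129] Ffence 0.20017303763822425 0.19213814459830011 0.00041334675647646755
move in tool [ 2.78547183e-03  1.99641773e-03 -4.03546198e-08]
```

Emit:
{"api": "arm_command", "payload": {"delta_rot": [[0, 0, 0], [0, 0, 0], [0, 0, 0], [0, 0, 0], [0, 0, 0]], "delta_pos": [[0, 0.0015, 0], [0, 0.003, 0], [0, 0.004, 0], [0, 0.005, 0], [0, 0.005, 0]], "gripper": [1, 1, 1, 1, 1]}}

```text
time: 9.52
position: [0.5131, 0.0543, 0.0072]
tool_rot: [0.75, 0.661, -0.003, -0.003]
ft_force: [-6.4, 0.5, 3.6]
grip_width: 0.0005
grip_force: 3.0
```

Emit:
{"api": "arm_command", "payload": {"delta_rot": [[0, 0, 0], [0, 0, 0], [0, 0, 0], [0, 0, 0]], "delta_pos": [[0, 0.001, 0], [0, 0.002, 0], [0, 0.003, 0], [0, 0.003, 0]], "gripper": [1, 1, 1, 1]}}

```text
time: 9.85
position: [0.5131, 0.0543, 0.007]
tool_rot: [0.75, 0.661, -0.005, -0.005]
ft_force: [-9.6, 1.3, 6.8]
grip_width: -0.0001
grip_force: 4.9
```

Emit:
{"api": "arm_command", "payload": {"delta_rot": [[0, 0, 0], [0, 0, 0], [0, 0, 0], [0, 0, 0], [0, 0, 0], [0, 0, 0], [0, 0, 0], [0, 0, 0], [0, 0, 0], [0, 0, 0], [0, 0, 0], [0, 0, 0]], "delta_pos": [[0, -0.02, 0], [0, -0.025, 0], [0, -0.025, -0.035], [0, -0.025, -0.055], [-0.03, 0, -0.055], [-0.06, 0.03, -0.055], [-0.09, 0.055, -0.055], [-0.118, 0.07, -0.055], [-0.118, 0.07, -0.055], [-0.118, 0.07, -0.03], [-0.118, 0.07, 0], [-0.118, 0.07, 0]], "gripper": [1, 1, 1, 1, 1, 1, 1, 1, 1, 1, 1, 1]}}

```text
time: 10.85
position: [0.5719, -0.0719, 0.0033]
tool_rot: [0.75, 0.661, -0.002, -0.003]
ft_force: [-1.4, -0.2, 0.5]
grip_width: 0.0004
grip_force: 0.0
```

```bash
python3 -c "
from h import *
rep()"
```

```text
frame in fence -0.004927513156034086 -0.12332368806871895 -7.006138610839844 7.118194103240967 37.9028205871582
t 10.9 tcp [ 0.57266646 -0.07183508  0.00520653] tcp in fence -0.07459666956998785 -0.21004075731357497 tool y ang -7.210296211886737 F [-0.39633354 -0.6815244   0.39043649] Ffence -0.3077906770678196 -0.725824144947405 0.00046255688360208574
move in tool [ 0.03331153 -0.06507737  0.0004173 ]
```

Emit:
{"api": "arm_command", "payload": {"delta_rot": [[0, 0, 0], [0, 0, 0], [0, 0, 0], [0, 0, 0], [0, 0, 0], [0, 0, 0], [0, 0, 0]], "delta_pos": [[0.005, 0, 0], [0.01, 0, 0], [0.013, 0, 0], [0.015, 0, 0], [0.017, 0, 0], [0.018, 0, 0], [0.018, 0, 0]], "gripper": [1, 1, 1, 1, 1, 1, 1]}}

```text
time: 11.48
position: [0.5777, -0.0556, 0.0088]
tool_rot: [0.75, 0.662, -0.0, 0.001]
ft_force: [-1.6, -4.4, 2.9]
grip_width: 0.0003
grip_force: 2.1
```

Emit:
{"api": "arm_command", "payload": {"delta_rot": [[0, 0, 0], [0, 0, 0], [0, 0, 0], [0, 0, 0]], "delta_pos": [[0.001, 0, 0], [0.002, 0, 0], [0.003, 0, 0], [0.003, 0, 0]], "gripper": [1, 1, 1, 1]}}

```text
time: 11.82
position: [0.5778, -0.0555, 0.0088]
tool_rot: [0.749, 0.662, -0.002, 0.003]
ft_force: [-4.8, -14.3, 4.4]
grip_width: 0.0005
grip_force: 7.0
```

Emit:
{"api": "arm_command", "payload": {"delta_rot": [[0, 0, 0], [0, 0, 0], [0, 0, 0], [0, 0, 0], [0, 0, 0], [0, 0, 0], [0, 0, 0], [0, 0, 0], [0, 0, 0], [0, 0, 0], [0, 0, 0], [0, 0, 0]], "delta_pos": [[-0.01, 0, 0], [-0.02, 0, 0], [-0.02, 0, -0.04], [-0.02, 0, -0.08], [-0.02, 0, -0.12], [-0.06, -0.03, -0.12], [-0.1, -0.06, -0.12], [-0.13, -0.09, -0.12], [-0.16, -0.11, -0.12], [-0.19, -0.11, -0.12], [-0.19, -0.11, -0.12], [-0.19, -0.11, -0.12]], "gripper": [1, 1, 1, 1, 1, 1, 1, 1, 1, 1, 1, 1]}}

```text
time: 12.82
position: [0.4441, -0.2287, 0.1278]
tool_rot: [0.752, 0.659, 0.0, 0.001]
ft_force: [-0.2, 0.9, -0.0]
grip_width: 0.0002
grip_force: 0.0
```

Run:
```python
from h import *
c=rep();cv2.imwrite('pics/t4.png',cv2.resize(c['pixels'][150:225,220:320],None,fx=8,fy=8,interpolation=cv2.INTER_CUBIC))
print(fence(c))
c=cam('scene');cv2.imwrite('pics/s4.png',cv2.resize(c['pixels'][180:290,220:390],None,fx=4.7,fy=4.7,interpolation=cv2.INTER_CUBIC))
```

```text
frame in fence -0.07208007788230696 -0.09262817595075015 -0.17181091308593732 139.55331420898438 178.65943908691406
t 12.8667 tcp [ 0.44421598 -0.22700701  0.12762445] tcp in fence -0.1825860811032488 -0.38008822347395976 tool y ang -7.358290730141495 F [ 0.10883881 -0.51328728 -0.61279499] Ffence 0.17231253550758044 -0.49559873957791983 0.0003821328907261014
move in tool [2.63391141e-03 2.07280897e-03 2.54796613e-06]
(array([0.67176294, 0.12495896], dtype=float32), np.float32(-7.506302), np.float32(-7.100395))
```

View pics/t4.png

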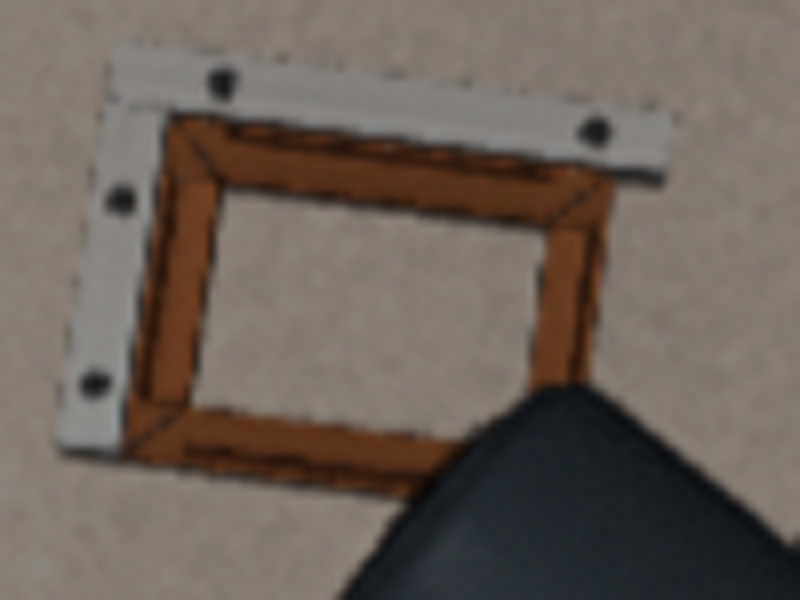

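View pics/s4.png

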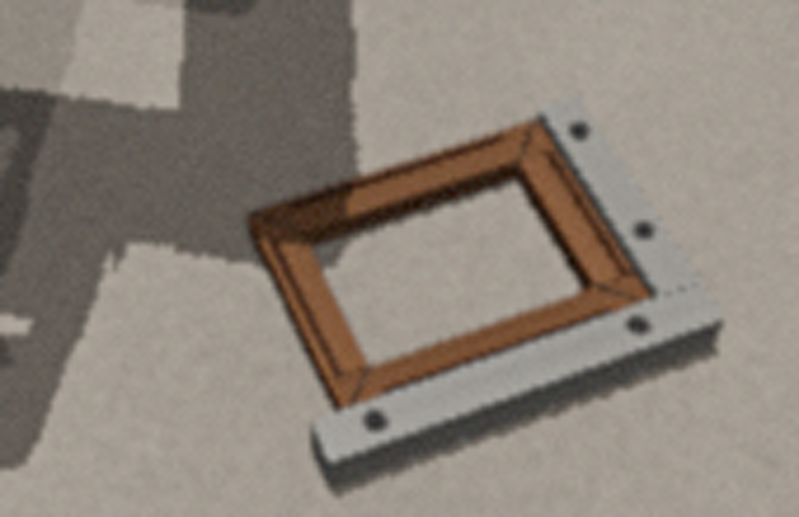

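Both views show the brown frame flush along both fences, with no gap at the corner (top crop (170,115), scene crop (650,293)). The arm is clear, so I'm handing in.

```bash
python3 -c "
from h import *
print(robot.hand_in())"
```

```text
the job is handed in; nothing more can be done
None
```

The brown frame is in the fence corner, released and flush on both sides in the last pictures; I handed the job in at about 13 s, and the hand-in returned no verdict.

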